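Load a film magazine past the sprung light flap

ROBOT

A 6-joint arm with a two-finger parallel gripper is mounted at the origin on the work surface. World frame = base frame: x ahead of the robot, y to its left, z up, the work surface at z = 0. Lengths are in m, angles in degrees, forces in N, time in s.
With the tool pointing down it reaches from about 0.3 to 0.75 m from the base axis. Payload 8.5 kg.
Tool frame: the origin (TCP) lies between the finger pads; the fingertips stand 19 mm ahead of it and the grasp point (between the pads) is the TCP; z points along the fingers, y is the line along which they close (so a half turn about z gives the same grasp; the last joint's range is limited). The gripper opens to 85 mm and grips with 20 to 120 N. Pads are 22 mm wide; open, the fingers measure 114 mm over their backs; the gripper's body (76 mm by 85 mm) begins 54 mm behind the grasp point. The pads swing forward as they close: fully open they stand 13 mm farther back than shut.
Start: joints at [51.95, 21.807, 74.336, -0, 83.858, -12.336], TCP at [0.239, 0.496, 0.25] pointing down, gripper open.
Joint ranges: [-178.18, 178.18], [-50.72, 133.34], [12.68, 142.11], [-81.47, 261.47], [9.98, 163.14], [-165.26, 165.26]. Speed limits (degrees/s): [136.94, 136.94, 180, 180, 180, 180].

INTERFACE

Orientations are given as a 3x3 rotation matrix whose columns are the frame's x, y, z axes.
In Python, from rig import env, optics gives the robot as it stands.
- The arm moves only by the tool arm_command, never from a script. Its argument "commands" is one flat list of numbers, 7 for each row, row after row: the closure, from -1 (fully open) to 1 (shut), so that 0 is half open, then the shift along the tool's x, y, z as a fraction of full scale, then the turn, a rotation vector about the tool's x, y, z as a fraction of full scale. A call has 1 to 12 rows; each row is the pose to reach, as a shift and turn from the pose commanded when the call began, along the tool's axes at that moment; what a row does not reach only later rows make up. Full scale, the value 1, is 500 mm for a shift and 120 degrees for a turn. A row lasts 1/12 s, in which the tool goes at most 41.7 mm and 7.16 degrees, less where a joint would pass 70% of its speed; a pose out of reach is approached as far as the arm can. A call with a number of a shift or a turn outside -1 to 1 is refused whole. A call with a gripper value outside its range is refused whole. The fingers move at their own pace and stop on an object; "newtons" is the grip in N (left out, the last holds). Time passes only in rows, so rows that repeat a pose let the fingers close. It gives the time, the measured TCP pose, the force, the opening and the grip force at its end, in the units of the state.
- env.observe(): the state, without advancing time (a new reading comes with each control period).
- optics.get_image(name): name is "scene" or "top" or "wrist"; returns a dict with "image" (420x560x3 uint8, red, green, blue), "intrinsics" (3x3 intrinsics, pixels), "origin" and "orientation" of the camera in the world; the wrist camera has in their place "tool_from_camera" (4x4, takes a point from camera to tool coordinates, whose origin is the TCP and whose axes are the flange's). Camera axes: x right, y down, z forward; pixel columns grow to the right and rows downward; lengths in m; the calibration is good to about 2 mm. The wrist camera is an equidistant fisheye: a pixel r from the principal point sees the ray r / f radians off the axis. A picture is of the moment at which its call begins: read the wrist's pose just before it. There is no depth.
- env.close_job(): hands the job in; it is judged then, once.
The state is a dict: "time_s": time; "q": joint angles; "qvel": joint speeds; "joint_efforts": joint torques, N m; "position": TCP position; "tool_rot": TCP orientation; "ft_force": force on the tool from outside, world axes, zero at the start; "wrist_torque": the same for the moment, N m; "grip_width": finger opening in m; "gripper_force": force on a finger pad.
Only numpy, scipy, OpenCV 4.12 (cv2) and the standard library are available. Lean on these libraries where they do the work, as an engineer would, in place of code of your own. Each camera call takes 0.05 s, during which the arm holds its last target. There are 200 camera calls.

TASK

Load the black film magazine upright into the loading port: push its foot down past the sprung light flap, hold the flap open as it slides in, then with closed fingertips press it on down until it bears firmly on the hidden seat, holding a steady push of about 15 newtons for a second. Withdraw so that the flap springs shut over it. Never press on the magazine or the port with more than 25 newtons, and leave the other things on the counter where they are.

Things in the scene. Friction and masses are not known exactly. Their poses are not given: they have to be found in the camera images.
- magazine: the film magazine: a flat upright block of black plastic, 28 (its x) x 56 (its y) x 80 (its z, up) mm, 0.1 to 0.2 kg, with a round grey disc on each broad face; it stands loose on the counter. Origin at the centre of its underside. Its two broad faces look along its own +x and -x; it may go in either way round.
- magazine_top (a point): centre of the magazine's top face, 80 mm above its origin, axes as the magazine's
- magazine_foot (a point): centre of the magazine's underside, axes as the magazine's
- port: the loading port: a fixed grey box, 170 (x) x 160 (y) x 150 (z, up) mm, with a flap-covered opening in its flat top. Origin on the counter straight below the middle of the magazine's place; x and y along the box's sides. The magazine goes in upright, its centre line on the port's z axis, its 56 mm side along the port's y. The flap's hinge is on its +x side, away from the robot.
- port_mouth (a point): on the port's z axis, level with its flat top, 150 mm above its origin, axes as the port's. The opening is 61 mm wide in y and runs from x = -16.5 to +23.5 mm, its -x and y edges bevelled (4 mm wide, 10 deep): 2.5 mm of play each side in y and at the -x wall; at +x the flap swings down. Fingers do not fit beside the magazine inside; closed fingertips no larger than its top can follow it down.
- shaft_low (a point): on the port's z axis, 60 mm below its top. From here down the shaft is 34 mm (x) by 62 mm (y); just above, its +x wall slopes in from x = 23.5 to 17 mm as a guide.
- flap_hinge (a point): middle of the light flap's hinge line (along the port's y), at the port's x = +22 mm, level with its top. The flap is a steel plate 36 mm long, 55 wide; its free end is at the port's -x side.
- light_flap (a joint): angle (rad) of the light flap: 0 shut (level, flush), growing to 1.5 as it swings down. Its spring closes it with 0.05 N m, rising 0.04 per rad: the magazine's foot pushes with about 6 N at first; beside the magazine it stands at about 1.35 and pushes it to -x with 3 N. It can shut only when the magazine's top is over 37 mm below the port's top and nothing holds it.
- carrier (a joint): how far (m) the carrier, a sliding plate inside the port that the magazine's foot lands on, is pushed down; it starts at 0 to 0.02. It yields to a push of about 5 N (5 to 8 N with the rubbing of flap and walls) and stays where it is left. Its own end, 0.095, is deeper than the seat.
- carrier_up (a point): where the carrier's plate is at joint value 0, 45 mm below the port's top. Below, a hidden seat with a stiff rubber pad (20 N per mm) stops the magazine when its top is 39 to 53 mm below the port's top: this depth differs at each start and is not measured; feel it as force rising above the drag. 12 to 25 N there, standing still for 0.3 s, counts as home.
- pouch_case: grey rigid plastic lens pouch case, 60 x 74 x 34 mm, bystander, origin at the centre of its underside
- shoe_adapter: silver flash shoe adapter, 38 x 38 x 28 mm, bystander, origin at the centre of its underside
- filter: round amber glass filter lying flat, 58 mm across and 8 mm high, bystander, origin at the centre of its underside
- shoe_cover: small brass hot-shoe cover, 21 x 20 x 9 mm, bystander, origin at the centre of its underside
Mind the look-alikes: they are no part of the job. Leave any purple look-alike of the magazine alone.

How it is judged (in metres and radians):
On the way, in this order (a step that is already met when the one before it is completed fails the run):
1. the magazine's foot is in the port, more than 40 mm below its top, holding the flap open (value of joint light_flap above 1 rad and z of magazine_foot in the frame of port_mouth below -0.04 m and horizontal distance between magazine_foot and port_mouth below 0.01 m), for 0.2 s.
2. the magazine is pressed home on its seat by the fingers with 12 N or more, standing still (z of magazine_top in the frame of port_mouth below -0.037 m and contact force between the fingers and magazine above 12 N and linear speed of magazine below 0.004 m/s and angle between magazine's own z axis and vertical below 0.12 rad and horizontal distance between magazine_top and port_mouth below 0.01 m), for 0.3 s.
At the end, for the whole second after the job is handed in: The magazine stands at rest in the port, upright within 0.12 rad, within 10 mm of the port's centre line, its top more than 37 mm below the port's top, after being pressed home on the seat, and the light flap is shut to within 0.06 rad (value of joint light_flap below 0.06 rad and z of magazine_top in the frame of port_mouth below -0.037 m and horizontal distance between magazine_top and port_mouth below 0.01 m and angle between magazine's own z axis and vertical below 0.12 rad and linear speed of magazine below 0.01 m/s); the robot touches nothing.
It fails at once if the magazine is pressed against the port (carrier, flap or walls) with more than 25 N (contact force between magazine and port above 25 N).
It fails at once if the magazine, inside the port, is pressed by the fingers with more than 25 N (z of magazine_top in the frame of port_mouth below -0.01 m and contact force between the fingers and magazine above 25 N and horizontal distance between magazine_top and port_mouth below 0.03 m).
It fails at once if the robot presses on the port with more than 25 N (contact force between any of the fingers, the arm and port above 25 N).
It fails at once if a bystander is moved by more than 15 mm (distance of any of pouch_case, shoe_adapter, filter, shoe_cover from where it was at the start of the episode above 0.015 m).
It also fails if it takes over 72 s, if anything falls off the work surface, if the arm or the gripper's body presses on something with over 40 N, if the wrist force passes 120 N, or if a joint passes its speed limit or range.

## Working session

There is one attempt and no reset: what is moved stays moved. The work goes in short steps, Python scripts to look and compute and a tool call to move; the robot and the scene stay as the last step left them, time stands still between calls to the robot, and variables do not carry over. Pictures are saved under pics/ and viewed, at most 10 in all, crops included, and the job is handed in when it is done.

Besides the shell and the picture viewer there is one more tool, called after ">>>" by a JSON object that holds its "op" and its "data". arm_command: Moves the arm, as the interface text tells. Shift numbers are shares of 500 mm and turn numbers shares of 120 degrees, none past 1 either way. Its arguments: {"type":"object","properties":{"commands":{"type":"array","items":{"type":"number"}},"newtons":{"type":"number"}},"required":["commands"]}

```bash
mkdir -p pics; ls
python3 - <<'E'
from rig import env, optics
import cv2, numpy as np, pickle
s=env.observe(); print(s)
for n in ("scene","top"):
    d=optics.get_image(n); cv2.imwrite(f"pics/{n}0.png",d["image"][:,:,::-1]); pickle.dump(d,open(f"pics/{n}0.pkl","wb"))
    print(n,d["intrinsics"],d["origin"],d["orientation"])
E
```

```text
pics
{'time_s': 0.0, 'q': array([ 5.19512987e+01,  2.18407169e+01,  7.43851411e+01, -2.79468526e-03,
        8.38578320e+01, -1.23361658e+01]), 'qvel': array([-0.0744502 ,  0.02307749, -0.00152968, -0.12771802,  0.09022899,
       -0.08463656]), 'joint_efforts': array([-1.39910968e-03, -4.48460484e+01, -2.31284684e+01, -2.08535571e-04,
        4.67544218e-03,  4.65339298e-06]), 'position': array([0.23846672, 0.49531483, 0.24971204]), 'tool_rot': array([[-9.00984287e-01,  4.33850863e-01, -8.62062812e-04],
       [ 4.33851639e-01,  9.00983553e-01, -1.18014473e-03],
       [ 2.64697607e-04, -1.43729922e-03, -9.99998932e-01]]), 'ft_force': array([-0.1680596 ,  0.20280223, -0.09533683]), 'wrist_torque': array([-0.00519121, -0.06543167, -0.01709887]), 'gripper_force': 0.0, 'grip_width': 0.08541007418536183}
scene [[391.0592548    0.         289.71786929]
 [  0.         391.0592548  198.7440701 ]
 [  0.           0.           1.        ]] [ 0.887996   -0.33872862  0.91021107] [[ 0.75667823  0.54412783 -0.36244029]
 [ 0.65376873 -0.6339407   0.41316539]
 [-0.00495086 -0.54958538 -0.83542289]]
top [[415.42804614   0.         276.16690271]
 [  0.         415.42804614 210.44189239]
 [  0.           0.           1.        ]] [0.33607561 0.06467952 0.97920622] [[-0.10895402 -0.96872474  0.22293811]
 [-0.99402932  0.10750617 -0.01865815]
 [-0.00589261 -0.2236399  -0.97465403]]
```

View pics/scene0.png

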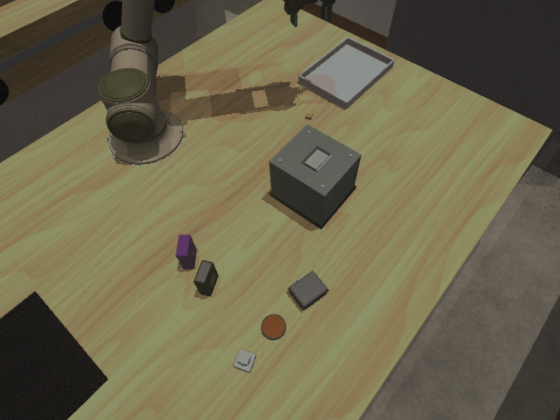

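View pics/top0.png

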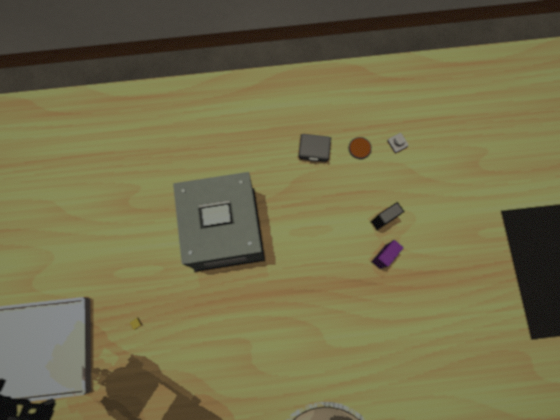

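The scene view shows the magazine at about (206,277), the purple look-alike at (187,251) and the port top around (316,158). In the top view the magazine is at (388,216), the purple one at (388,254) and the port opening at (216,215). I'll enlarge both in one composite.

Run:
```python
import cv2, numpy as np
s=cv2.imread("pics/scene0.png");t=cv2.imread("pics/top0.png")
def c(im,x,y,w,h,k):
    return cv2.resize(im[y:y+h,x:x+w],(w*k,h*k),interpolation=cv2.INTER_CUBIC)
A=c(s,180,250,50,50,6);B=c(t,365,195,50,50,6)
C=c(s,265,120,100,75,4);D=c(t,170,165,100,75,4)
im=np.zeros((600,800,3),np.uint8)
im[:300,:300]=A;im[:300,400:700]=B;im[300:,:400]=C;im[300:,400:]=D
im=np.clip(im.astype(float)*1.6,0,255).astype(np.uint8)
cv2.imwrite("pics/comp0.png",im)
```

```text
(no output)
```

View pics/comp0.png

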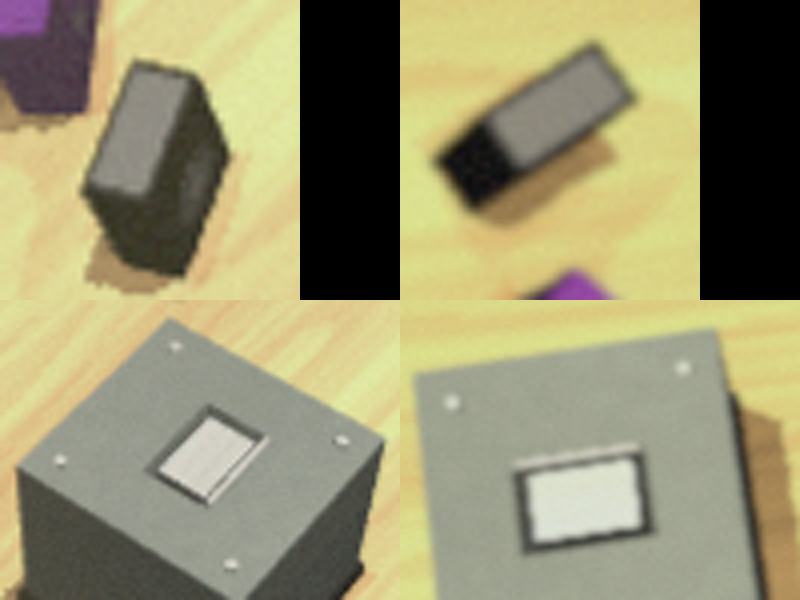

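```bash
cat > h.py <<'E'
import numpy as np, pickle, cv2
S=pickle.load(open("pics/scene0.pkl","rb"));T=pickle.load(open("pics/top0.pkl","rb"))
def P(d):
    R=np.array(d["orientation"]);o=np.array(d["origin"]);return np.array(d["intrinsics"])@np.c_[R.T,-R.T@o]
def tri(a,b):
    X=cv2.triangulatePoints(P(S),P(T),np.array(a,float).reshape(1,2).T,np.array(b,float).reshape(1,2).T);X=X[:3,0]/X[3];return X
def onz(d,p,z):
    r=np.array(d["orientation"])@np.linalg.solve(np.array(d["intrinsics"]),[*p,1]);o=np.array(d["origin"]);return o+r*(z-o[2])/r[2]
def cr(p,x,y,k): return (np.array(p,float)+.5)/k-.5+[x,y]
E
python3 - <<'E'
from h import *
np.set_printoptions(precision=4,suppress=True)
ms=[cr(p,180,250,6) for p in [(138,62),(190,77),(148,194),(85,187)]]
mt=[cr(p,365,195,6) for p in [(195,43),(236,97),(122,172),(85,118)]]
# match: z=0.08 projections
A=np.array([onz(S,p,.08) for p in ms]);B=np.array([onz(T,p,.08) for p in mt]);print("mag",A,B,sep="\n")
print("mean tri",tri(np.mean(ms,0),np.mean(mt,0)),A.mean(0),B.mean(0))
ps=[cr(p,265,120,4) for p in [(210,105),(267,137),(208,203),(150,170)]]
pt=[cr(p,170,165,4) for p in [(113,170),(120,252),(253,233),(243,152)]]
bs=[cr(p,265,120,4) for p in [(175,46),(342,140),(231,264),(60,160)]]
print("op");
for p in ps: print(onz(S,p,.15))
print('-')
for p in pt: print(onz(T,p,.15))
print("bolts scene")
for p in bs: print(onz(S,p,.15))
print("bolts top")
for p in [cr((52,102),170,165,4),cr((283,68),170,165,4),(190,252),(250,243)]: print(onz(T,p,.15))
print(tri(bs[0],(190,252)), tri(bs[1],cr((52,102),170,165,4)),tri(bs[2],cr((283,68),170,165,4)))
print("box", [onz(S,cr(p,265,120,4),.15) for p in [(170,20),(383,142),(18,168)]],[onz(T,cr(p,170,165,4),.15) for p in [(15,75),(315,30)]])
E
```

```text
mag
[[ 0.4857 -0.1869  0.08  ]
 [ 0.5055 -0.1781  0.08  ]
 [ 0.5283 -0.2205  0.08  ]
 [ 0.5085 -0.234   0.08  ]]
[[ 0.5318 -0.2224  0.08  ]
 [ 0.5098 -0.2339  0.08  ]
 [ 0.4866 -0.1874  0.08  ]
 [ 0.5081 -0.1772  0.08  ]]
mean tri [ 0.5084 -0.205   0.0818] [ 0.507  -0.2049  0.08  ] [ 0.5091 -0.2052  0.08  ]
op
[0.5057 0.2051 0.15  ]
[0.5494 0.2077 0.15  ]
[0.5538 0.1428 0.15  ]
[0.5105 0.1395 0.15  ]
-
[0.5504 0.2079 0.15  ]
[0.5073 0.2072 0.15  ]
[0.5097 0.1392 0.15  ]
[0.5525 0.1407 0.15  ]
bolts scene
[0.4565 0.2299 0.15  ]
[0.5866 0.2364 0.15  ]
[0.5927 0.1161 0.15  ]
[0.4628 0.1091 0.15  ]
bolts top
[0.5901 0.2369 0.15  ]
[0.5952 0.1162 0.15  ]
[0.4598 0.2298 0.15  ]
[0.4647 0.1085 0.15  ]
[0.4588 0.2284 0.1533] [0.5884 0.2354 0.153 ] [0.594  0.1155 0.1523]
box [array([0.4391, 0.2458, 0.15  ]), array([0.6071, 0.2518, 0.15  ]), array([0.4473, 0.0874, 0.15  ])] [array([0.6068, 0.2552, 0.15  ]), array([0.614 , 0.0977, 0.15  ])]
```

```bash
cat > mv.py <<'E'
import sys, numpy as np
from rig import env
from scipy.spatial.transform import Rotation as R
np.set_printoptions(precision=4,suppress=True)
def plan(p,yaw):
    "tool down, tool y axis at yaw deg -> shift, turn fractions"
    s=env.observe();T=np.array(s["tool_rot"]);a=np.radians(yaw)
    y=np.array([np.cos(a),np.sin(a),0]);z=np.array([0,0,-1.]);G=np.c_[np.cross(y,z),y,z]
    return np.r_[T.T@(np.array(p)-s["position"])/.5, R.from_matrix(T.T@G).as_rotvec(degrees=True)/120]
if __name__=="__main__":
    print(plan([float(v) for v in sys.argv[1:4]],float(sys.argv[4])))
E
python3 mv.py .36 .15 .26 90; python3 -c "
from h import *
print(onz(T,(394,248),.08))"
```

```text
[-0.5186 -0.5169 -0.0199 -0.0006 -0.0003 -0.2143]
[ 0.43032649 -0.19779562  0.08      ]
```

>>> {"op": "arm_command", "data": {"commands": [-0.8,-0.52,-0.517,-0.02,0,0,-0.214,-0.8,-0.52,-0.517,-0.02,0,0,-0.214,-0.8,-0.52,-0.517,-0.02,0,0,-0.214,-0.8,-0.52,-0.517,-0.02,0,0,-0.214,-0.8,-0.52,-0.517,-0.02,0,0,-0.214,-0.8,-0.52,-0.517,-0.02,0,0,-0.214,-0.8,-0.52,-0.517,-0.02,0,0,-0.214,-0.8,-0.52,-0.517,-0.02,0,0,-0.214,-0.8,-0.52,-0.517,-0.02,0,0,-0.214,-0.8,-0.52,-0.517,-0.02,0,0,-0.214,-0.8,-0.52,-0.517,-0.02,0,0,-0.214]}}

```text
time_s: 1.02
position: [0.3614, 0.148, 0.2602]
tool_rot: [[-1.0, 0.006, -0.0], [0.006, 1.0, -0.0], [0.0, -0.0, -1.0]]
ft_force: [-0.1, 0.3, 0.5]
grip_width: 0.0769
gripper_force: 0.0
```

```bash
python3 mv.py .509 -.205 .21 116.8
```

```text
[-0.2993 -0.7042  0.1004  0.     -0.0001 -0.226 ]
```

>>> {"op": "arm_command", "data": {"commands": [-0.8,-0.299,-0.704,0.1,0,0,-0.226,-0.8,-0.299,-0.704,0.1,0,0,-0.226,-0.8,-0.299,-0.704,0.1,0,0,-0.226,-0.8,-0.299,-0.704,0.1,0,0,-0.226,-0.8,-0.299,-0.704,0.1,0,0,-0.226,-0.8,-0.299,-0.704,0.1,0,0,-0.226,-0.8,-0.299,-0.704,0.1,0,0,-0.226,-0.8,-0.299,-0.704,0.1,0,0,-0.226,-0.8,-0.299,-0.704,0.1,0,0,-0.226,-0.8,-0.299,-0.704,0.1,0,0,-0.226,-0.8,-0.299,-0.704,0.1,0,0,-0.226,-0.8,-0.299,-0.704,0.1,0,0,-0.226]}}

```text
time_s: 2.02
position: [0.5107, -0.202, 0.209]
tool_rot: [[-0.89, -0.455, -0.002], [-0.455, 0.89, 0.002], [0.001, 0.002, -1.0]]
ft_force: [-0.1, 0.8, -0.2]
grip_width: 0.0769
gripper_force: 0.0
```

```bash
cat > w.py <<'E'
import sys,pickle,cv2,numpy as np
from rig import env,optics
n=sys.argv[1]
s=env.observe();d=optics.get_image("wrist");d["p"]=np.array(s["position"]);d["R"]=np.array(s["tool_rot"])
pickle.dump(d,open(f"pics/{n}.pkl","wb"))
im=d["image"][:,:,::-1]
if len(sys.argv)>2:
    x,y,w,h,k=map(int,sys.argv[2:]);im=cv2.resize(im[y:y+h,x:x+w],(w*k,h*k),interpolation=cv2.INTER_CUBIC)
im=np.clip(im.astype(float)*1.5,0,255).astype(np.uint8)
cv2.imwrite(f"pics/{n}.png",im);print(s["position"],s["q"][5],d["tool_from_camera"],d["intrinsics"])
E
python3 w.py w1
```

```text
[ 0.51065798 -0.20196354  0.20904668] -151.0164366463956 [[ 9.21854972e-04 -9.54810639e-01 -2.97213380e-01  7.59877194e-02]
 [ 9.99999531e-01  7.91711946e-04  5.58250609e-04  1.73171527e-03]
 [-2.97716238e-04 -2.97213755e-01  9.54810921e-01 -1.22940149e-01]
 [ 0.00000000e+00  0.00000000e+00  0.00000000e+00  1.00000000e+00]] [[325.1922621    0.         279.53224131]
 [  0.         325.1922621  205.68712713]
 [  0.           0.           1.        ]]
```

View pics/w1.png

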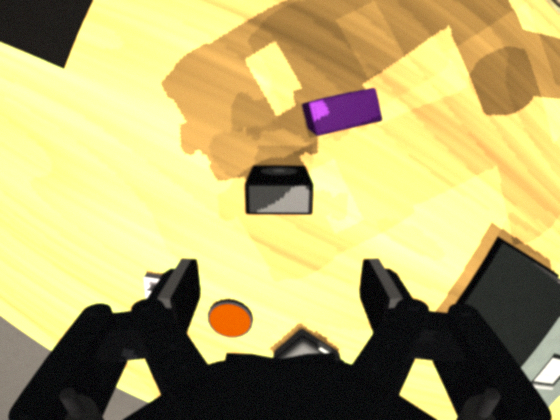

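The wrist view shows the magazine's top face as a quad of about (246,187), (311,187), (312,213), (246,213). The purple one at (342,110) is well clear. The fingers straddle x≈280.

```bash
cat >> h.py <<'E'
def ray(d,px):
    K=np.array(d["intrinsics"]);v=(np.array(px,float)-K[:2,2])/K[0,0];r=np.hypot(*v)
    c=np.r_[v/r*np.sin(r),np.cos(r)] if r>1e-9 else np.array([0,0,1.])
    M=np.array(d["tool_from_camera"]);return d["p"]+d["R"]@M[:3,3], d["R"]@M[:3,:3]@c
def wz(d,px,z):
    o,r=ray(d,px);return o+r*(z-o[2])/r[2]
def proj(d,X):
    M=np.array(d["tool_from_camera"]);c=M[:3,:3].T@(d["R"].T@(np.array(X)-d["p"])-M[:3,3]);c/=np.linalg.norm(c)
    K=np.array(d["intrinsics"]);a=np.arctan2(np.hypot(c[0],c[1]),c[2]);return K[:2,2]+K[0,0]*a*c[:2]/np.hypot(c[0],c[1])
E
python3 - <<'E'
from h import *
d=pickle.load(open("pics/w1.pkl","rb"))
g=d["image"][160:222,236:322].mean(2)
print(g[:,20:60:20].astype(int).T.tolist()); print(g[40,:].astype(int).tolist()); print(g[30].astype(int).tolist())
c=[wz(d,p,.08) for p in [(246,187),(311,187),(312,213),(246,213)]]
print(np.array(c),np.mean(c,0))
for a,b in ((0,1),(3,2)): v=c[b]-c[a];print(np.degrees(np.arctan2(v[1],v[0])),np.linalg.norm(v))
print(np.linalg.norm(c[3]-c[0]))
E
python3 mv.py .509 -.205 .12 116.8
```

```text
[[101, 103, 99, 89, 68, 43, 20, 4, 4, 6, 6, 4, 6, 6, 9, 6, 6, 3, 3, 3, 1, 5, 3, 9, 12, 24, 39, 47, 50, 49, 46, 48, 48, 49, 48, 49, 47, 49, 51, 50, 50, 49, 50, 49, 50, 49, 50, 46, 50, 54, 55, 55, 41, 48, 91, 135, 152, 159, 161, 163, 162, 161], [76, 75, 76, 69, 58, 39, 22, 17, 31, 38, 45, 41, 35, 29, 23, 14, 7, 8, 7, 3, 6, 1, 7, 11, 12, 24, 39, 47, 50, 50, 50, 48, 53, 51, 51, 49, 48, 52, 51, 58, 72, 90, 102, 107, 108, 109, 110, 109, 109, 109, 108, 97, 65, 52, 90, 132, 152, 158, 164, 163, 165, 162]]
[165, 164, 165, 164, 165, 164, 162, 154, 123, 74, 29, 10, 22, 31, 45, 48, 49, 50, 49, 50, 50, 50, 47, 50, 51, 48, 51, 48, 49, 49, 48, 51, 51, 49, 47, 49, 49, 47, 53, 65, 72, 74, 76, 90, 106, 108, 112, 111, 111, 108, 110, 110, 109, 109, 114, 110, 110, 111, 110, 109, 112, 112, 111, 112, 111, 110, 111, 113, 113, 109, 111, 103, 81, 54, 34, 35, 73, 123, 158, 169, 168, 169, 169, 169, 167, 167]
[164, 162, 163, 161, 161, 160, 160, 144, 104, 57, 24, 14, 24, 37, 45, 48, 49, 48, 50, 48, 46, 49, 49, 48, 49, 49, 48, 47, 49, 48, 52, 51, 47, 47, 50, 51, 48, 49, 49, 51, 50, 50, 47, 50, 49, 48, 51, 49, 52, 50, 53, 58, 63, 74, 93, 108, 109, 110, 112, 112, 111, 110, 112, 110, 112, 110, 109, 112, 112, 108, 105, 98, 81, 50, 26, 25, 54, 111, 158, 178, 180, 178, 176, 177, 180, 176]
[[ 0.51004285 -0.23002549  0.08      ]
 [ 0.48634577 -0.18367818  0.08      ]
 [ 0.5052308  -0.17239345  0.08      ]
 [ 0.52987275 -0.22059625  0.08      ]] [ 0.50787304 -0.20167334  0.08      ]
117.08036832047485 0.05205405544507673
117.07675489278041 0.05413626776967993
0.021957583040649053
[ 0.006  -0.0065  0.1793  0.0008 -0.0002  0.0029]
```

```bash
python3 mv.py .5073 -.2035 .12 117;python3 mv.py .5073 -.2035 .065 117
```

```text
[ 0.0077 -0.0022  0.1793  0.0008 -0.0002  0.0012]
[ 0.0077 -0.0024  0.2893  0.0008 -0.0002  0.0012]
```

>>> {"op": "arm_command", "data": {"commands": [-0.8,0.0077,-0.0023,0.06,0,0,0.001,-0.8,0.0077,-0.0023,0.12,0,0,0.001,-0.8,0.0077,-0.0023,0.18,0,0,0.001,-0.8,0.0077,-0.0023,0.18,0,0,0.001,-0.8,0.0077,-0.0023,0.18,0,0,0.001,-0.8,0.0077,-0.0023,0.18,0,0,0.001]}}

```text
time_s: 2.57
position: [0.5079, -0.2043, 0.1223]
tool_rot: [[-0.891, -0.455, 0.002], [-0.455, 0.891, -0.001], [-0.001, -0.002, -1.0]]
ft_force: [-0.7, 0.1, -0.3]
grip_width: 0.0768
gripper_force: 0.0
```

```bash
python3 mv.py .5073 -.2035 .065 117
```

```text
[ 0.0005  0.0023  0.1146 -0.0011  0.0006  0.0005]
```

>>> {"op": "arm_command", "data": {"commands": [-0.8,0.0005,0.001,0.04,0,0,0,-0.8,0.0005,0.001,0.08,0,0,0,-0.8,0.0005,0.001,0.112,0,0,0,-0.8,0.0005,0.001,0.112,0,0,0,-0.8,0.0005,0.001,0.112,0,0,0,0.5,0.0005,0.001,0.112,0,0,0,0.5,0.0005,0.001,0.112,0,0,0,0.5,0.0005,0.001,0.112,0,0,0,0.5,0.0005,0.001,0.112,0,0,0,0.5,0.0005,0.001,0.112,0,0,0,0.5,0.0005,0.001,0.112,0,0,0], "newtons": 50}}

```text
time_s: 3.48
position: [0.5075, -0.2052, 0.0663]
tool_rot: [[-0.891, -0.453, 0.003], [-0.454, 0.891, -0.002], [-0.002, -0.003, -1.0]]
ft_force: [-0.3, 0.5, 5.8]
grip_width: 0.0552
gripper_force: 53.5
```

```bash
python3 w.py w2; python3 mv.py .50 -.20 .28 92.8
```

```text
[ 0.50751192 -0.20515072  0.06633887] -151.38451654754715 [[ 9.23274502e-04 -9.54809375e-01 -2.97217438e-01  7.59926597e-02]
 [ 9.99999529e-01  7.92564947e-04  5.60282152e-04  1.73520879e-03]
 [-2.99398529e-04 -2.97217815e-01  9.54809657e-01 -1.22949045e-01]
 [ 0.00000000e+00  0.00000000e+00  0.00000000e+00  1.00000000e+00]] [[325.1922621    0.         279.53224131]
 [  0.         325.1922621  205.68712713]
 [  0.           0.           1.        ]]
[ 0.0079  0.0147 -0.4274 -0.0013  0.0012  0.2014]
```

View pics/w2.png

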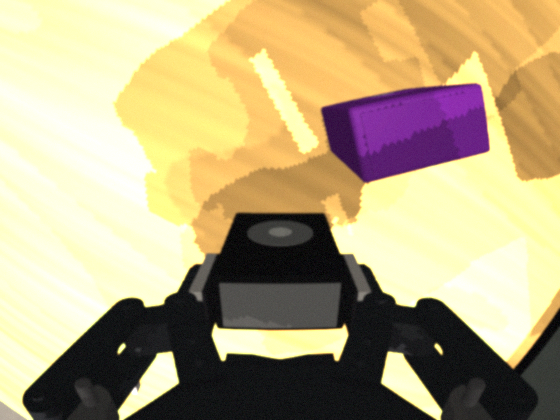

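The magazine is gripped: the near edge of its top runs (218,282)–(344,282) and the far edge (219,327)–(339,327). The purple one is untouched.

Run:
```python
from h import *
np.set_printoptions(precision=4,suppress=True)
d=pickle.load(open("pics/w2.pkl","rb"))
g=d["image"].mean(2)
for x in (240,280,320): print(g[205:340,x].astype(int).tolist())
for z in (.08,):
  c=[wz(d,p,z) for p in [(218,281),(344,281),(340,327.5),(219,327.5)]]
  t=[d["R"].T@(x-d["p"]) for x in c];print(np.array(t))
print([(d["R"].T@(wz(d,p,0)-d["p"])) for p in [(236,212.5),(325,212.5)]])
```

```text
[96, 98, 98, 100, 99, 98, 88, 64, 34, 16, 5, 8, 12, 6, 2, 6, 12, 9, 10, 4, 5, 9, 7, 6, 10, 13, 6, 7, 4, 6, 11, 7, 6, 8, 9, 8, 2, 8, 6, 6, 9, 8, 8, 6, 4, 6, 9, 10, 5, 6, 12, 10, 7, 8, 8, 7, 10, 6, 6, 10, 6, 9, 6, 4, 8, 5, 3, 10, 7, 7, 11, 7, 12, 13, 9, 10, 13, 21, 36, 49, 52, 54, 52, 53, 54, 55, 56, 54, 54, 54, 51, 55, 55, 53, 54, 51, 52, 54, 52, 55, 52, 54, 52, 54, 52, 53, 52, 55, 53, 54, 51, 59, 62, 64, 66, 65, 65, 66, 66, 63, 61, 56, 40, 44, 118, 185, 205, 208, 209, 210, 208, 209, 208, 209, 210]
[100, 101, 101, 102, 103, 104, 97, 75, 45, 22, 5, 2, 5, 8, 14, 23, 34, 38, 41, 41, 40, 46, 58, 67, 69, 68, 70, 70, 71, 69, 67, 55, 47, 41, 38, 38, 40, 36, 38, 42, 41, 24, 13, 5, 7, 8, 12, 9, 5, 4, 7, 5, 10, 13, 6, 12, 7, 8, 5, 11, 5, 5, 6, 8, 9, 5, 6, 5, 6, 7, 2, 7, 7, 10, 10, 9, 10, 12, 26, 43, 50, 52, 56, 55, 54, 55, 52, 54, 51, 51, 54, 51, 55, 54, 54, 50, 53, 55, 52, 53, 53, 51, 54, 54, 55, 54, 54, 54, 53, 56, 51, 53, 54, 53, 54, 55, 53, 56, 54, 56, 61, 60, 55, 40, 59, 118, 168, 180, 178, 178, 177, 175, 178, 181, 184]
[100, 99, 99, 100, 99, 99, 94, 73, 45, 21, 8, 6, 7, 7, 5, 3, 8, 8, 6, 5, 10, 2, 9, 11, 8, 4, 8, 8, 5, 7, 2, 7, 8, 7, 2, 7, 6, 5, 4, 8, 6, 4, 8, 7, 11, 5, 9, 7, 6, 9, 6, 8, 4, 5, 6, 7, 13, 3, 8, 10, 9, 4, 5, 9, 4, 9, 9, 5, 10, 2, 8, 9, 7, 11, 11, 10, 15, 19, 33, 48, 51, 55, 57, 55, 54, 53, 53, 53, 55, 53, 54, 54, 52, 52, 55, 55, 52, 54, 54, 54, 52, 56, 51, 56, 55, 53, 53, 53, 53, 53, 51, 53, 55, 54, 52, 53, 54, 54, 52, 52, 54, 47, 38, 42, 106, 170, 191, 191, 190, 192, 189, 190, 189, 190, 190]
[[ 0.011  -0.0223 -0.0136]
 [ 0.0111  0.0271 -0.0138]
 [-0.0124  0.0277 -0.0137]
 [-0.0126 -0.024  -0.0136]]
[array([ 0.0126, -0.025 ,  0.0664]), array([0.0127, 0.0299, 0.0662])]
```

>>> {"op": "arm_command", "data": {"commands": [0.5,0,0,-0.02,0,0,0,0.5,0,0,-0.08,0,0,0,0.5,0,0,-0.15,0,0,0,0.5,0,0,-0.22,0,0,0,0.5,0,0,-0.29,0,0,0,0.5,0,0,-0.36,0,0,0,0.5,0,0,-0.42,0,0,0,0.5,0,0,-0.43,0,0,0,0.5,0,0,-0.43,0,0,0]}}

```text
time_s: 4.28
position: [0.5068, -0.2048, 0.2821]
tool_rot: [[-0.891, -0.454, 0.004], [-0.454, 0.891, -0.003], [-0.002, -0.004, -1.0]]
ft_force: [0.3, 0.1, -2.9]
grip_width: 0.0554
gripper_force: 53.9
```

```bash
python3 mv.py .61 .175 .28 92.8
```

```text
[-0.5284  0.5833  0.0029 -0.0018  0.0016  0.2014]
```

>>> {"op": "arm_command", "data": {"commands": [0.5,-0.05,0.055,0,-0.0018,0.0016,0.02,0.5,-0.11,0.12,0,-0.0018,0.0016,0.05,0.5,-0.17,0.185,0,-0.0018,0.0016,0.08,0.5,-0.23,0.25,0,-0.0018,0.0016,0.1,0.5,-0.29,0.32,0,-0.0018,0.0016,0.12,0.5,-0.35,0.385,0,-0.0018,0.0016,0.14,0.5,-0.41,0.45,0,-0.0018,0.0016,0.16,0.5,-0.46,0.51,0,-0.0018,0.0016,0.18,0.5,-0.51,0.56,0,-0.0018,0.0016,0.2,0.5,-0.528,0.583,0,-0.0018,0.0016,0.2,0.5,-0.528,0.583,0,-0.0018,0.0016,0.2,0.5,-0.528,0.583,0,-0.0018,0.0016,0.2]}}

```text
time_s: 5.28
position: [0.6092, 0.176, 0.2773]
tool_rot: [[-0.999, -0.054, -0.008], [-0.054, 0.999, 0.002], [0.008, 0.003, -1.0]]
ft_force: [-0.2, -0.4, -2.5]
grip_width: 0.0557
gripper_force: 53.9
```

```bash
python3 w.py w3; python3 mv.py .5285 .1733 .235 92.8
```

```text
[0.609189   0.17596319 0.27729461] -87.71920077373828 [[ 9.21972549e-04 -9.54835826e-01 -2.97132455e-01  7.66914980e-02]
 [ 9.99999571e-01  8.52884439e-04  3.62153422e-04  1.60118592e-03]
 [-9.23774139e-05 -2.97132662e-01  9.54836202e-01 -1.22934539e-01]
 [ 0.00000000e+00  0.00000000e+00  0.00000000e+00  1.00000000e+00]] [[325.1922621    0.         279.53224131]
 [  0.         325.1922621  205.68712713]
 [  0.           0.           1.        ]]
[ 0.1608  0.0052  0.0866  0.0012 -0.0034  0.0017]
```

View pics/w3.png

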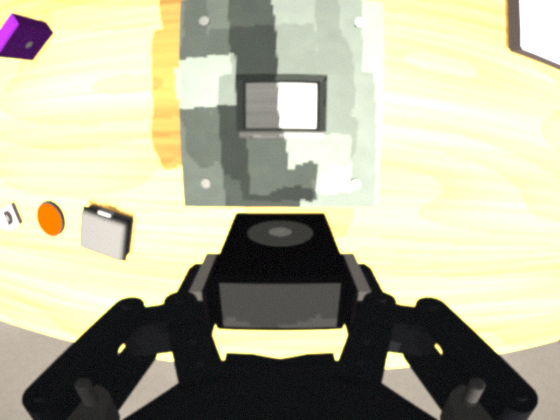

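The wrist view shows the port opening at about (237,75)–(327,131), with the hinge strip just below it and bolts at (205,21), (358,21), (206,184), (355,184). The magazine is still firmly held.

Run:
```python
from h import *
np.set_printoptions(precision=4,suppress=True)
d=pickle.load(open("pics/w3.pkl","rb"))
g=d["image"].mean(2)
print(g[65:145,260].astype(int).tolist());print(g[65:145,300].astype(int).tolist())
print(g[100,228:256].astype(int).tolist(),g[100,310:338].astype(int).tolist())
b=[wz(d,p,.15) for p in [(205,21),(358,21),(206,184),(355,184)]]
print(np.array(b),np.mean(b,0))
o=[wz(d,p,.15) for p in [(237,75),(327,75),(327,131),(239,131)]];print(np.array(o),np.mean(o,0))
# foot & top of magazine in tool frame
for p in [(236,213),(325,213)]: print(d["R"].T@(wz(d,p,d["p"][2]-.0663)-d["p"]))
for X in ([.4595,.2291,.15],[.5890,.2360,.15],[.594,.1158,.15],[.5285,.1733,.15]): print(proj(d,X))
```

```text
[62, 60, 61, 63, 64, 65, 62, 63, 54, 48, 40, 41, 40, 40, 41, 38, 48, 70, 94, 101, 101, 101, 99, 101, 100, 103, 102, 101, 100, 101, 101, 100, 100, 100, 100, 98, 97, 96, 97, 100, 101, 100, 103, 98, 99, 98, 96, 95, 97, 98, 97, 96, 98, 99, 97, 99, 99, 97, 96, 97, 97, 96, 84, 68, 55, 60, 77, 85, 98, 103, 109, 111, 104, 97, 92, 90, 90, 91, 89, 91]
[134, 135, 138, 137, 136, 138, 137, 134, 122, 97, 74, 72, 71, 68, 68, 63, 71, 122, 178, 205, 215, 214, 214, 214, 218, 220, 221, 220, 218, 216, 216, 216, 217, 216, 215, 213, 213, 213, 213, 216, 221, 221, 219, 216, 217, 217, 214, 212, 211, 212, 214, 217, 217, 219, 217, 220, 219, 220, 217, 218, 220, 216, 200, 154, 95, 81, 111, 144, 175, 204, 220, 222, 205, 181, 171, 171, 170, 171, 170, 174]
[142, 141, 140, 141, 140, 142, 139, 125, 97, 68, 52, 45, 48, 48, 48, 42, 48, 63, 84, 94, 97, 99, 97, 96, 97, 97, 95, 99] [215, 216, 218, 216, 216, 206, 176, 119, 64, 54, 57, 61, 60, 55, 54, 67, 99, 128, 139, 145, 142, 144, 144, 144, 145, 144, 144, 144]
[[0.4637 0.1124 0.15  ]
 [0.4568 0.2304 0.15  ]
 [0.5943 0.118  0.15  ]
 [0.5878 0.2377 0.15  ]] [0.5256 0.1746 0.15  ]
[[0.5075 0.1401 0.15  ]
 [0.5036 0.2083 0.15  ]
 [0.5472 0.2113 0.15  ]
 [0.551  0.1435 0.15  ]] [0.5273 0.1758 0.15  ]
[ 0.013  -0.0252  0.0663]
[0.013  0.0298 0.0665]
[356.2103  23.8934]
[352.7792 185.3685]
[203.4035 183.5357]
[279.2014 103.6327]
```

```bash
python3 mv.py .528 .1732 .235 92.9
```

```text
[ 0.1618  0.0051  0.0866  0.0012 -0.0034  0.0009]
```

>>> {"op": "arm_command", "data": {"commands": [0.5,0.06,0.005,0,0.001,-0.003,0.001,0.5,0.12,0.005,0.02,0.001,-0.003,0.001,0.5,0.162,0.005,0.05,0.001,-0.003,0.001,0.5,0.162,0.005,0.085,0.001,-0.003,0.001,0.5,0.162,0.005,0.085,0.001,-0.003,0.001,0.5,0.162,0.005,0.085,0.001,-0.003,0.001,0.5,0.162,0.005,0.085,0.001,-0.003,0.001,0.5,0.162,0.005,0.085,0.001,-0.003,0.001]}}

```text
time_s: 6.0
position: [0.5294, 0.1728, 0.2379]
tool_rot: [[-0.999, -0.049, 0.004], [-0.049, 0.999, 0.001], [-0.004, 0.001, -1.0]]
ft_force: [-0.3, -1.2, -1.4]
grip_width: 0.0553
gripper_force: 53.8
```

```bash
python3 mv.py .528 .1732 .235 92.9
python3 - <<'E'
from rig import optics
import cv2,numpy as np
a=optics.get_image("scene")["image"][90:190,260:370,::-1];b=optics.get_image("top")["image"][160:260,165:275,::-1]
im=np.hstack([cv2.resize(v,(400,364),interpolation=cv2.INTER_CUBIC) for v in(a,b)])
cv2.imwrite("pics/c1.png",np.clip(im*1.6,0,255).astype(np.uint8))
E
```

```text
[ 0.0028  0.001   0.0059  0.0004  0.0018 -0.0008]
```

View pics/c1.png

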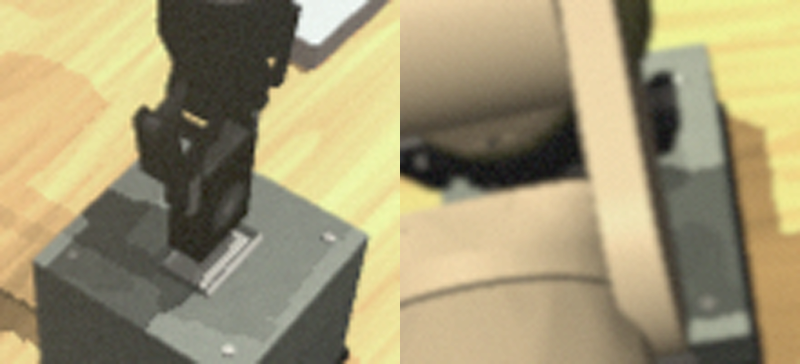

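>>> {"op": "arm_command", "data": {"commands": [0.5,0.002,0.001,0.015,0,0.001,0,0.5,0.002,0.001,0.03,0,0.001,0,0.5,0.002,0.001,0.04,0,0.001,0,0.5,0.002,0.001,0.04,0,0.001,0,0.5,0.002,0.001,0.04,0,0.001,0,0.5,0.002,0.001,0.04,0,0.001,0]}}

```text
time_s: 6.6
position: [0.5276, 0.1737, 0.2172]
tool_rot: [[-0.999, -0.05, 0.0], [-0.05, 0.999, 0.001], [-0.0, 0.001, -1.0]]
ft_force: [0.0, -0.3, -1.8]
grip_width: 0.0552
gripper_force: 53.9
```

```bash
python3 mv.py .528 .1732 .20 92.9
```

```text
[-0.0007 -0.0011  0.0343  0.0004  0.     -0.0004]
```

Foot is right at the top. Down 10 mm.

>>> {"op": "arm_command", "data": {"commands": [0.5,0,0,0.005,0,0,0,0.5,0,0,0.01,0,0,0,0.5,0,0,0.015,0,0,0,0.5,0,0,0.02,0,0,0,0.5,0,0,0.02,0,0,0]}}

```text
time_s: 7.02
position: [0.5276, 0.1738, 0.2082]
tool_rot: [[-0.999, -0.05, 0.002], [-0.05, 0.999, 0.001], [-0.002, 0.001, -1.0]]
ft_force: [-3.9, 1.2, 7.5]
grip_width: 0.0555
gripper_force: 55.1
```

>>> {"op": "arm_command", "data": {"commands": [0.5,0,0,0.005,0,0,0,0.5,0,0,0.01,0,0,0,0.5,0,0,0.015,0,0,0,0.5,0,0,0.02,0,0,0,0.5,0,0,0.02,0,0,0]}}

```text
time_s: 7.43
position: [0.527, 0.1737, 0.1966]
tool_rot: [[-0.999, -0.05, -0.002], [-0.05, 0.999, 0.001], [0.002, 0.001, -1.0]]
ft_force: [-5.0, 0.6, 0.9]
grip_width: 0.0556
gripper_force: 54.4
```

>>> {"op": "arm_command", "data": {"commands": [0.5,0,0,0.006,0,0,0,0.5,0,0,0.012,0,0,0,0.5,0,0,0.018,0,0,0,0.5,0,0,0.024,0,0,0,0.5,0,0,0.03,0,0,0,0.5,0,0,0.036,0,0,0,0.5,0,0,0.04,0,0,0,0.5,0,0,0.04,0,0,0]}}

```text
time_s: 8.1
position: [0.5273, 0.1737, 0.1764]
tool_rot: [[-0.999, -0.05, -0.001], [-0.05, 0.999, 0.001], [0.001, 0.001, -1.0]]
ft_force: [-2.8, 1.0, -3.2]
grip_width: 0.0551
gripper_force: 53.8
```

>>> {"op": "arm_command", "data": {"commands": [0.5,0,0,0.003,0,0,0,0.5,0,0,0.006,0,0,0,0.5,0,0,0.008,0,0,0,0.5,0,0,0.008,0,0,0,0.5,0,0,0.008,0,0,0,0.5,0,0,0.008,0,0,0]}}

```text
time_s: 8.6
position: [0.5275, 0.1737, 0.173]
tool_rot: [[-0.999, -0.05, -0.0], [-0.05, 0.999, 0.001], [0.0, 0.001, -1.0]]
ft_force: [-3.7, -0.4, -1.8]
grip_width: 0.0551
gripper_force: 54.0
```

>>> {"op": "arm_command", "data": {"commands": [0.5,0,0,0.003,0,0,0,0.5,0,0,0.003,0,0,0,-0.6,0,0,0.003,0,0,0,-0.6,0,0,0.003,0,0,0,-0.6,0,0,0.003,0,0,0,-0.6,0,0,0.003,0,0,0,-0.6,0,0,-0.02,0,0,0,-0.6,0,0,-0.06,0,0,0,-0.6,0,0,-0.1,0,0,0,-0.6,0,0,-0.14,0,0,0,-0.6,0,0,-0.16,0,0,0,-0.6,0,0,-0.16,0,0,0]}}

```text
time_s: 9.6
position: [0.5285, 0.1738, 0.2557]
tool_rot: [[-0.999, -0.05, 0.005], [-0.05, 0.999, 0.001], [-0.006, 0.001, -1.0]]
ft_force: [-0.2, -0.5, 0.4]
grip_width: 0.0681
gripper_force: 0.0
```

```bash
python3 w.py w4
```

```text
[0.52849435 0.17375988 0.25567634] -86.86739715820046 [[ 9.21437541e-04 -9.54835550e-01 -2.97133343e-01  7.67071554e-02]
 [ 9.99999570e-01  8.49407000e-04  3.71527286e-04  1.59928530e-03]
 [-1.02360319e-04 -2.97133558e-01  9.54835922e-01 -1.22945673e-01]
 [ 0.00000000e+00  0.00000000e+00  0.00000000e+00  1.00000000e+00]] [[325.1922621    0.         279.53224131]
 [  0.         325.1922621  205.68712713]
 [  0.           0.           1.        ]]
```

View pics/w4.png

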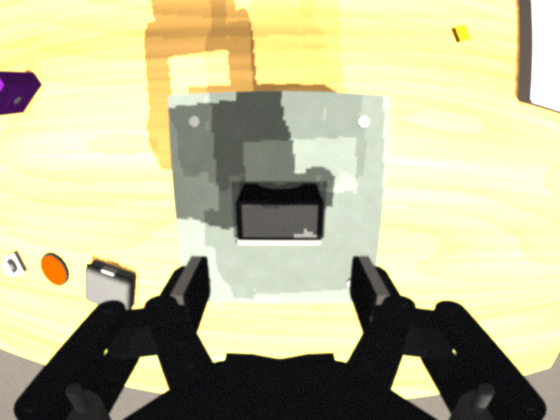

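The magazine stands upright in the port with its top face at about (237,205)–(323,239). The hinge strip is at row 241 and the fingers are clear.

```bash
python3 - <<'E'
from h import *
np.set_printoptions(precision=4,suppress=True)
d=pickle.load(open("pics/w4.pkl","rb"))
for z in (.165,.175,.185):
  c=np.array([wz(d,p,z) for p in [(237,204),(323,204),(322.5,240),(237,240)]])
  print(z,c.mean(0),np.linalg.norm(c[1]-c[0]),np.linalg.norm(c[2]-c[1]))
b=np.array([wz(d,p,.15) for p in [(194,121),(364,121)]]);print(b,b.mean(0))
E
python3 mv.py .528 .1732 .215 92.9
```

```text
0.165 [0.531  0.1759 0.165 ] 0.059401475795409275 0.027114775700304305
0.175 [0.5272 0.1757 0.175 ] 0.05661526140984264 0.025842962549099062
0.185 [0.5235 0.1755 0.185 ] 0.053829047024275975 0.02457114939789382
[[0.4635 0.1115 0.15  ]
 [0.4574 0.232  0.15  ]] [0.4604 0.1718 0.15  ]
[ 0.0002 -0.0011  0.0779  0.0005  0.0013 -0.0005]
```

>>> {"op": "arm_command", "data": {"commands": [1,0.003,-0.001,0,0,0.001,0,1,0.003,-0.001,0,0,0.001,0,1,0.003,-0.001,0,0,0.001,0,1,0.003,-0.001,0.02,0,0.001,0,1,0.003,-0.001,0.04,0,0.001,0,1,0.003,-0.001,0.06,0,0.001,0,1,0.003,-0.001,0.08,0,0.001,0,1,0.003,-0.001,0.08,0,0.001,0,1,0.003,-0.001,0.08,0,0.001,0,1,0.003,-0.001,0.08,0,0.001,0,1,0.003,-0.001,0.08,0,0.001,0], "newtons": 40}}

```text
time_s: 10.57
position: [0.5264, 0.1732, 0.2137]
tool_rot: [[-0.999, -0.05, -0.001], [-0.05, 0.999, 0.001], [0.001, 0.001, -1.0]]
ft_force: [-0.2, -0.9, -0.7]
grip_width: -0.0002
gripper_force: 0.0
```

>>> {"op": "arm_command", "data": {"commands": [1,0,0,0.005,0,0,0,1,0,0,0.01,0,0,0,1,0,0,0.015,0,0,0,1,0,0,0.02,0,0,0,1,0,0,0.025,0,0,0,1,0,0,0.03,0,0,0,1,0,0,0.035,0,0,0,1,0,0,0.04,0,0,0,1,0,0,0.04,0,0,0]}}

```text
time_s: 11.32
position: [0.526, 0.1732, 0.193]
tool_rot: [[-0.999, -0.05, -0.002], [-0.05, 0.999, 0.001], [0.002, 0.001, -1.0]]
ft_force: [1.2, 0.7, -0.3]
grip_width: -0.0002
gripper_force: 0.1
```

>>> {"op": "arm_command", "data": {"commands": [1,0,0,0.005,0,0,0,1,0,0,0.01,0,0,0,1,0,0,0.015,0,0,0,1,0,0,0.02,0,0,0,1,0,0,0.025,0,0,0,1,0,0,0.03,0,0,0,1,0,0,0.035,0,0,0,1,0,0,0.04,0,0,0,1,0,0,0.04,0,0,0]}}

```text
time_s: 12.07
position: [0.526, 0.1731, 0.1726]
tool_rot: [[-0.999, -0.05, -0.002], [-0.05, 0.999, 0.001], [0.002, 0.001, -1.0]]
ft_force: [0.9, 0.7, -0.3]
grip_width: 0.0002
gripper_force: 0.1
```

```bash
python3 w.py w5
python3 - <<'E'
import cv2,numpy as np
from rig import optics
a=cv2.imread("pics/w5.png")[150:420,130:430]
b=optics.get_image("scene")["image"][90:190,260:370,::-1];b=np.clip(b*1.6,0,255).astype(np.uint8)
cv2.imwrite("pics/c2.png",np.hstack([cv2.resize(a,(400,360)),cv2.resize(b,(396,360),interpolation=cv2.INTER_CUBIC)]))
E
```

```text
[0.52599751 0.17313714 0.1726135 ] -86.91637503128747 [[ 9.22372677e-04 -9.54835465e-01 -2.97133613e-01  7.67020901e-02]
 [ 9.99999570e-01  8.52463317e-04  3.64852944e-04  1.59944764e-03]
 [-9.50790256e-05 -2.97133822e-01  9.54835841e-01 -1.22940910e-01]
 [ 0.00000000e+00  0.00000000e+00  0.00000000e+00  1.00000000e+00]] [[325.1922621    0.         279.53224131]
 [  0.         325.1922621  205.68712713]
 [  0.           0.           1.        ]]
```

View pics/c2.png

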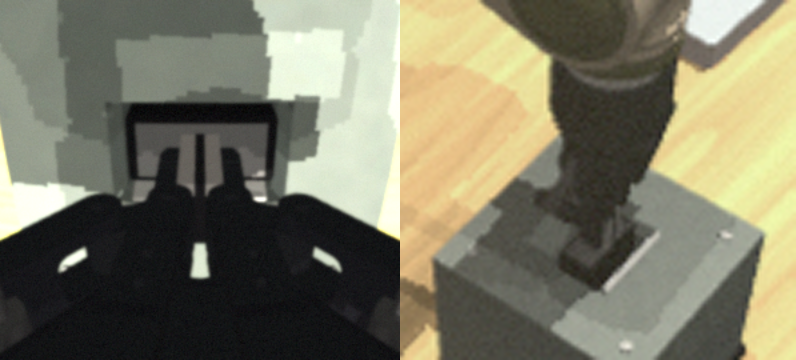

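>>> {"op": "arm_command", "data": {"commands": [1,0,0,0.004,0,0,0,1,0,0,0.008,0,0,0,1,0,0,0.012,0,0,0,1,0,0,0.016,0,0,0,1,0,0,0.02,0,0,0]}}

```text
time_s: 12.58
position: [0.5259, 0.1731, 0.163]
tool_rot: [[-0.999, -0.05, -0.002], [-0.05, 0.999, 0.001], [0.002, 0.001, -1.0]]
ft_force: [-2.8, -0.1, 4.4]
grip_width: -0.0002
gripper_force: 2.2
```

>>> {"op": "arm_command", "data": {"commands": [1,0,0,0.004,0,0,0,1,0,0,0.008,0,0,0,1,0,0,0.012,0,0,0,1,0,0,0.016,0,0,0,1,0,0,0.02,0,0,0,1,0,0,0.024,0,0,0,1,0,0,0.028,0,0,0,1,0,0,0.032,0,0,0,1,0,0,0.036,0,0,0,1,0,0,0.04,0,0,0,1,0,0,0.04,0,0,0]}}

```text
time_s: 13.5
position: [0.526, 0.1732, 0.1427]
tool_rot: [[-0.999, -0.05, -0.002], [-0.05, 0.999, 0.001], [0.002, 0.001, -1.0]]
ft_force: [0.1, -0.3, -0.4]
grip_width: 0.0001
gripper_force: 0.0
```

>>> {"op": "arm_command", "data": {"commands": [1,0,0,0.003,0,0,0,1,0,0,0.006,0,0,0,1,0,0,0.009,0,0,0,1,0,0,0.012,0,0,0]}}

```text
time_s: 13.83
position: [0.526, 0.1732, 0.1372]
tool_rot: [[-0.999, -0.05, -0.002], [-0.05, 0.999, 0.001], [0.002, 0.001, -1.0]]
ft_force: [-2.2, -0.1, 5.4]
grip_width: 0.0001
gripper_force: 2.5
```

>>> {"op": "arm_command", "data": {"commands": [1,0,0,0.002,0,0,0,1,0,0,0.004,0,0,0,1,0,0,0.006,0,0,0,1,0,0,0.008,0,0,0]}}

```text
time_s: 14.17
position: [0.526, 0.1732, 0.1332]
tool_rot: [[-0.999, -0.05, -0.002], [-0.05, 0.999, 0.001], [0.002, 0.001, -1.0]]
ft_force: [-1.9, -1.0, 5.4]
grip_width: -0.0001
gripper_force: 2.9
```

>>> {"op": "arm_command", "data": {"commands": [1,0,0,0.001,0,0,0,1,0,0,0.002,0,0,0,1,0,0,0.003,0,0,0]}}

```text
time_s: 14.42
position: [0.526, 0.1732, 0.1318]
tool_rot: [[-0.999, -0.05, -0.002], [-0.05, 0.999, 0.001], [0.002, 0.001, -1.0]]
ft_force: [-1.4, -0.4, 5.7]
grip_width: 0.0
gripper_force: 2.9
```

>>> {"op": "arm_command", "data": {"commands": [1,0,0,0.0008,0,0,0,1,0,0,0.0016,0,0,0]}}

```text
time_s: 14.58
position: [0.526, 0.1732, 0.131]
tool_rot: [[-0.999, -0.05, -0.002], [-0.05, 0.999, 0.001], [0.002, 0.001, -1.0]]
ft_force: [-2.3, -1.0, 4.9]
grip_width: 0.0005
gripper_force: 2.8
```

>>> {"op": "arm_command", "data": {"commands": [1,0,0,0.0008,0,0,0,1,0,0,0.0016,0,0,0]}}

```text
time_s: 14.75
position: [0.526, 0.1732, 0.1301]
tool_rot: [[-0.999, -0.05, -0.002], [-0.05, 0.999, 0.001], [0.002, 0.001, -1.0]]
ft_force: [-1.7, 0.1, 4.5]
grip_width: 0.0004
gripper_force: 2.8
```

>>> {"op": "arm_command", "data": {"commands": [1,0,0,0.0008,0,0,0,1,0,0,0.0016,0,0,0]}}

```text
time_s: 14.92
position: [0.526, 0.1732, 0.1293]
tool_rot: [[-0.999, -0.05, -0.002], [-0.05, 0.999, 0.001], [0.002, 0.001, -1.0]]
ft_force: [-1.2, -0.2, 4.8]
grip_width: 0.0001
gripper_force: 2.8
```

>>> {"op": "arm_command", "data": {"commands": [1,0,0,0.0008,0,0,0,1,0,0,0.0016,0,0,0]}}

```text
time_s: 15.08
position: [0.526, 0.1732, 0.1285]
tool_rot: [[-0.999, -0.05, -0.002], [-0.05, 0.999, 0.001], [0.002, 0.001, -1.0]]
ft_force: [-1.0, -0.0, 4.3]
grip_width: 0.0001
gripper_force: 2.8
```

>>> {"op": "arm_command", "data": {"commands": [1,0,0,0.0008,0,0,0,1,0,0,0.0016,0,0,0]}}

```text
time_s: 15.25
position: [0.526, 0.1732, 0.1277]
tool_rot: [[-0.999, -0.05, -0.002], [-0.05, 0.999, 0.001], [0.002, 0.001, -1.0]]
ft_force: [-1.7, 0.6, 5.6]
grip_width: -0.0003
gripper_force: 2.8
```

>>> {"op": "arm_command", "data": {"commands": [1,0,0,0.0008,0,0,0,1,0,0,0.0016,0,0,0]}}

```text
time_s: 15.42
position: [0.526, 0.1732, 0.1269]
tool_rot: [[-0.999, -0.05, -0.002], [-0.05, 0.999, 0.001], [0.002, 0.001, -1.0]]
ft_force: [-1.2, -0.9, 5.5]
grip_width: 0.0001
gripper_force: 2.8
```

>>> {"op": "arm_command", "data": {"commands": [1,0,0,0.0008,0,0,0,1,0,0,0.0016,0,0,0]}}

```text
time_s: 15.58
position: [0.526, 0.1732, 0.1261]
tool_rot: [[-0.999, -0.05, -0.002], [-0.05, 0.999, 0.001], [0.002, 0.001, -1.0]]
ft_force: [-1.4, -1.2, 5.7]
grip_width: -0.0003
gripper_force: 2.8
```

>>> {"op": "arm_command", "data": {"commands": [1,0,0,0.0008,0,0,0,1,0,0,0.0016,0,0,0]}}

```text
time_s: 15.75
position: [0.526, 0.1732, 0.1253]
tool_rot: [[-0.999, -0.05, -0.002], [-0.05, 0.999, 0.001], [0.002, 0.001, -1.0]]
ft_force: [-1.5, -1.1, 5.2]
grip_width: -0.0003
gripper_force: 2.8
```

>>> {"op": "arm_command", "data": {"commands": [1,0,0,0.0008,0,0,0,1,0,0,0.0016,0,0,0]}}

```text
time_s: 15.92
position: [0.526, 0.1732, 0.1245]
tool_rot: [[-0.999, -0.05, -0.002], [-0.05, 0.999, 0.001], [0.002, 0.001, -1.0]]
ft_force: [-1.6, -1.7, 4.2]
grip_width: 0.0001
gripper_force: 2.8
```

>>> {"op": "arm_command", "data": {"commands": [1,0,0,0.0008,0,0,0,1,0,0,0.0016,0,0,0]}}

```text
time_s: 16.08
position: [0.5261, 0.1732, 0.124]
tool_rot: [[-0.999, -0.05, -0.001], [-0.05, 0.999, 0.001], [0.001, 0.001, -1.0]]
ft_force: [-3.4, -0.7, 9.5]
grip_width: -0.0001
gripper_force: 5.4
```

>>> {"op": "arm_command", "data": {"commands": [1,0,0,0.0004,0,0,0,1,0,0,0.0004,0,0,0]}}

```text
time_s: 16.25
position: [0.5261, 0.1732, 0.124]
tool_rot: [[-0.999, -0.05, -0.001], [-0.05, 0.999, 0.001], [0.001, 0.001, -1.0]]
ft_force: [-3.1, 0.0, 9.1]
grip_width: -0.0002
gripper_force: 4.9
```

>>> {"op": "arm_command", "data": {"commands": [1,0,0,0.0008,0,0,0,1,0,0,0.0008,0,0,0]}}

```text
time_s: 16.42
position: [0.5262, 0.1732, 0.1239]
tool_rot: [[-0.999, -0.05, -0.001], [-0.05, 0.999, 0.001], [0.001, 0.001, -1.0]]
ft_force: [-3.1, -0.8, 10.8]
grip_width: 0.0002
gripper_force: 5.9
```

>>> {"op": "arm_command", "data": {"commands": [1,0,0,0.0008,0,0,0,1,0,0,0.0016,0,0,0,1,0,0,0.0016,0,0,0]}}

```text
time_s: 16.67
position: [0.5264, 0.1732, 0.1236]
tool_rot: [[-0.999, -0.05, 0.0], [-0.05, 0.999, 0.001], [-0.0, 0.001, -1.0]]
ft_force: [-3.8, 0.2, 15.2]
grip_width: -0.0003
gripper_force: 8.0
```

>>> {"op": "arm_command", "data": {"commands": [1,0,0,0.0003,0,0,0,1,0,0,0.0003,0,0,0,1,0,0,0.0003,0,0,0,1,0,0,0.0003,0,0,0,1,0,0,0.0003,0,0,0,1,0,0,0.0003,0,0,0,1,0,0,0.0003,0,0,0,1,0,0,0.0003,0,0,0,1,0,0,0.0003,0,0,0,1,0,0,0.0003,0,0,0,1,0,0,0.0003,0,0,0,1,0,0,0.0003,0,0,0]}}

```text
time_s: 17.67
position: [0.5265, 0.1733, 0.1236]
tool_rot: [[-0.999, -0.05, 0.001], [-0.05, 0.999, 0.001], [-0.001, 0.001, -1.0]]
ft_force: [-4.6, -0.8, 16.4]
grip_width: -0.0
gripper_force: 8.5
```

>>> {"op": "arm_command", "data": {"commands": [1,0,0,-0.005,0,0,0,1,0,0,-0.02,0,0,0,1,0,0,-0.05,0,0,0,1,0,0,-0.1,0,0,0,1,0,0,-0.15,0,0,0,1,0,0,-0.2,0,0,0,1,0,0,-0.24,0,0,0,1,0,0,-0.26,0,0,0,1,0,0,-0.26,0,0,0,1,0,0,-0.26,0,0,0,1,0,0,-0.26,0,0,0]}}

```text
time_s: 18.58
position: [0.526, 0.173, 0.251]
tool_rot: [[-0.999, -0.05, -0.004], [-0.05, 0.999, 0.001], [0.004, 0.001, -1.0]]
ft_force: [-0.3, 0.6, -0.8]
grip_width: -0.0001
gripper_force: 0.0
```

```bash
python3 w.py w6 160 100 240 150 3
```

```text
[0.52597736 0.1730238  0.25101364] -86.9158845557628 [[ 9.22515603e-04 -9.54835453e-01 -2.97133653e-01  7.67013420e-02]
 [ 9.99999570e-01  8.52948226e-04  3.63775694e-04  1.59944952e-03]
 [-9.39063070e-05 -2.97133861e-01  9.54835829e-01 -1.22940159e-01]
 [ 0.00000000e+00  0.00000000e+00  0.00000000e+00  1.00000000e+00]] [[325.1922621    0.         279.53224131]
 [  0.         325.1922621  205.68712713]
 [  0.           0.           1.        ]]
```

View pics/w6.png

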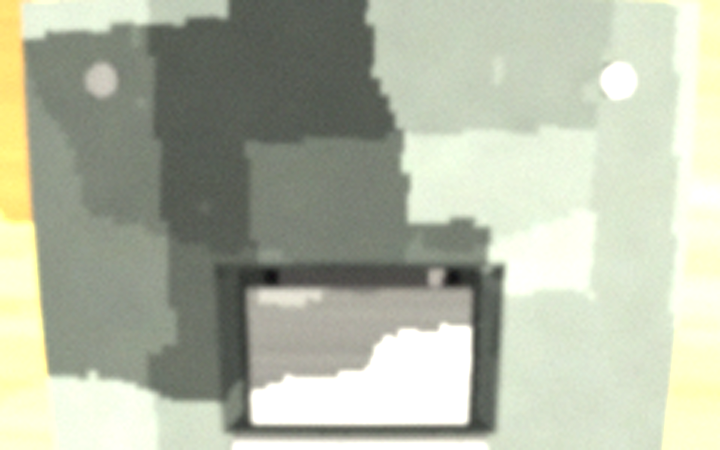

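The steel flap is flush and shut over the opening, at crop (247,288)–(472,425), and nothing is touching it. I'm handing the job in.

```bash
python3 -c "
from rig import env
print(env.close_job())"
```

```text
the job is handed in; nothing more can be done
None
```

The magazine was pressed onto the seat at about 15–16 N for a second, its top about 45 mm below the port's top; the flap then sprang shut over it, and the job is handed in, though no verdict came back.

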